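Line up the hinge jig and thread its pin through both bushes

TASK

On the hinge jig, push the spring-loaded carriage all the way home so that its lower bush comes under the upper bush. Then take the longest pin out of the wooden rack, pass it nose first down through the upper and then the lower bush, and finish still gripping it upright there, with the nose showing below the lower bush but clear of the base plate. Leave the other pins and everything else on the bench where they are.

Things in the scene. Friction and masses are not known exactly. Their poses are not given: they have to be found in the camera images.
- jig: Fixed steel hinge jig. Base plate 270 x 130 x 12 mm, lying from x = -150 to +120 mm. Two columns at x = 66 mm carry a level dark steel top plate (85 to 105 mm above the bench, x = -25 to +79 mm, 124 mm wide) with the upper bush, an upright 17 mm hole with a flange. Origin on the bench, on the axis of the upper bush; +x is the way the carriage is pushed (roughly away from the robot), z up.
- upper_bush (a point): Centre of the mouth of the upper bush, on its 32 mm wide flange, which stands 3 mm above the top plate and 108 mm above the bench; axes as the jig.
- carriage (a joint): Travel of the aluminium carriage along the jig's +x in m: 0 = out, towards the robot; 0.030 = fully home against its stop, where the lower bush is in line under the upper one. It takes about 7 to 9 N to push, against a spring and a friction brake; the brake keeps it where it is left.
- lower_bush (a point): Centre of the lower opening of the lower bush, an upright 17 mm hole through the carriage's 20 mm thick block (40 to 60 mm above the bench; its 32 mm wide flange to 63 mm). The opening is 40 mm above the bench, with 28 mm free between it and the base plate. Moves with the carriage; axes as the jig.
- push_face (a point): Middle of the front face of the carriage's upright push plate, 70 mm above the bench; the plate is 56 mm wide, 10 mm thick and spans 34 to 94 mm above the bench. The face looks to the jig's -x; push it to +x. It lies 85 mm to the -x side of the lower bush. Moves with the carriage.
- rack: Fixed wooden pin rack 60 x 190 x 42 mm with three upright 17 mm holes 32 mm deep in a row along its y axis, 65 mm apart, the middle one at the rack's centre. Origin at the centre of its underside.
- pin: The longest pin: steel, 150 mm long, 0.28 kg, standing nose down in one of the rack's holes (which one varies). Round shank 14 mm in diameter, 105 mm long, its last 12 mm tapering to a 6 mm nose; above it a round head 24 mm in diameter, 45 mm high, to grip. Origin at the centre of the nose; z along the pin towards the head.
- pin_head (a point): Middle of the long pin's head, on its axis, 127.5 mm above the nose; the place to grip. About 137 mm above the bench at the start.
- pin_tip (a point): Nose end of the long pin, on its axis.
- short_pin: Shorter pin, 110 mm long (shank 14 x 65 mm, head 24 x 45 mm), in another hole of the rack; origin at its nose. Leave alone.
- stub_pin: Stub pin with a flat disc head, 69 mm long (shank 14 x 55 mm, head 40 x 14 mm), in the remaining hole of the rack; origin at its nose. Leave alone.
- offcut: Eight-sided dark steel offcut, 52 mm across, 34 mm high, on the bench; origin under its centre. Leave alone.
- offcut2: Eight-sided dark steel offcut, 44 mm across, 45 mm high, on the bench; origin under its centre. Leave alone.
- hammer: Hammer lying on the bench. Leave alone.
- brush: Brush lying on the bench. Leave alone.
- spray: Aluminium spray can standing on the bench, 54 mm across, 130 mm high; origin under its centre. Leave alone.
Mind the look-alikes: they are no part of the job. Leave any green look-alike of the pin alone.

How it is judged:
By the outcome, as a careful person would: the job done as asked, in the order asked, and still so for the second after the job is handed in, while the arm keeps its last pose, push and grip.
It also fails if it takes over 58 s, if anything falls off the work surface, if the arm or the gripper's body presses on something with over 40 N, if the wrist force passes 120 N, or if a joint passes its speed limit or range.

ROBOT

A 6-joint arm with a two-finger parallel gripper is mounted at the origin on the work surface. World frame = base frame: x ahead of the robot, y to its left, z up, the work surface at z = 0. Lengths are in mm, angles in rad, forces in N, time in s.
With the tool pointing down it reaches from about 300 to 775 mm from the base axis. Payload 14.6 kg.
Tool frame: the origin (TCP) lies midway between the tips of the shut fingers; the grasp point (between the pads) lies 19 mm behind it (manip.hold_point_z is the distance from the TCP to the grasp point, in mm); z points along the fingers, y is the direction in which the jaws open and shut (so a half turn about z gives the same grasp; the last joint's range is limited). The gripper opens to 94 mm and grips with 3 to 60 N. Pads are 16 mm wide; open, the fingers measure 119 mm over their backs; the gripper's body (75 mm by 177 mm) begins 78 mm behind the grasp point.
Start: joints at [-1.28, 0.3, 1.521, -0, 1.321, -0.067], TCP at [192.61, -515.161, 205.446] pointing down, gripper open.
Joint ranges: [-3.03, 3.03], [-0.79, 2.21], [0.23, 2.52], [-1.04, 4.18], [0, 3.07], [-2.55, 2.55]. Speed limits (rad/s): [2.22, 2.22, 2.57, 3.14, 3.14, 3.14].

INTERFACE

Orientations are given as [roll, pitch, yaw] about the fixed x, y, z axes, in that order (R = Rz(yaw) Ry(pitch) Rx(roll)).
In Python, from cell import manip gives the robot as it stands.
- The arm moves only by the shell command python3 -m crank 'ROWS' [OPENING] [FORCE]. ROWS is JSON, a list of rows, each an object with "offset": the shift along the world's x, y, z in m, a list of three; "spin": the turn about the world's z in degrees. In form: [{"offset": [dx, dy, dz], "spin": spin}, ...]. A call has exactly 8 rows; each row is the pose to reach, as a shift and turn from the pose measured when the call began; what a row does not reach only later rows make up. A row lasts 1/12 s, in which the tool goes at most 41.7 mm and 7.16 degrees, less where a joint would pass 70% of its speed; a pose out of reach is approached as far as the arm can. A call with a gripper value outside its range is refused whole. OPENING is the opening, from 0 (shut) to 1 (fully open), set as the call begins (- or left out, the last holds). The fingers move at their own pace and stop on an object; FORCE is the grip in N (left out, the last holds). Time passes only in rows, so rows that repeat a pose let the fingers close, or fill a call up. It gives the time, the measured TCP pose, the force and the opening at its end, in the units of the state.
- manip.read_state(): the state, without advancing time (a new reading comes with each control period).
- manip.camera(name): name is "side" or "top"; returns a dict with "pixels" (420x560x3 uint8, red, green, blue), "fx", "fy", "cx", "cy" (pixels), "extrinsics" (4x4, takes a point from world to camera coordinates). Camera axes: x right, y down, z forward; pixel columns grow to the right and rows downward; lengths in mm; the calibration is good to about 2 mm. A picture is of the moment at which its call begins. There is no depth.
- manip.sign_off(): hands the job in, once; it reports no verdict.
Trained networks look in a picture, given as the dict that the camera call returned (one of the last four; its "shot" number tells which), for a name from the list of things; names that differ only in an ending like _2 or _b are one class to them, and where a whole thing is asked for, a point or a joint stands for the part that bears it (a point fixed in the world has none). Each returns a list of dicts, best first, with "conf" (0 to 1); they miss things now and then, are a little off and sometimes report something else, mostly with a low value. They report only what shows in the picture. A call takes as long as a camera call. They do not tell look-alikes from the thing itself.
- manip.search_frame(picture, name): "location" ([x, y, z] in mm, in world coordinates, good to about 4 mm: the middle of the surface that is visible of it).
- manip.masks_of(picture, name): "mask" (420x560 bool, what is visible of it).
The state is a dict: "clock": time; "joints": joint angles; "qd": joint speeds; "effort": joint torques, N m; "eef_pos": TCP position; "eef_rot": TCP orientation; "wrist_force": force on the tool from outside, world axes, zero at the start; "moment": the same for the moment, N m; "finger_gap": finger opening in mm.
Only numpy, scipy, OpenCV 4.12 (cv2) and the standard library are available. Lean on these libraries where they do the work, as an engineer would, in place of code of your own. Each camera call takes 0.05 s, during which the arm holds its last target. There are 200 camera calls.

## Working session

There is one attempt and no reset: what is moved stays moved. The work goes in short steps, Python scripts to look and compute and a shell command to move; the robot and the scene stay as the last step left them, time stands still between calls to the robot, and variables do not carry over. Pictures are saved under pics/ and viewed, about 8 in all and at most 12, crops included, and the job is handed in when it is done.

```bash
mkdir -p pics; ls
cat > h.py <<'E'
import numpy as np, cv2
from cell import manip
def shot(n,f=None):
    p=manip.camera(n)
    if f: cv2.imwrite('pics/'+f,cv2.cvtColor(p['pixels'],cv2.COLOR_RGB2BGR))
    return p
def proj(p,P):
    P=np.atleast_2d(P); E=np.array(p['extrinsics']); c=P@E[:3,:3].T+E[:3,3]
    return np.c_[p['fx']*c[:,0]/c[:,2]+p['cx'],p['fy']*c[:,1]/c[:,2]+p['cy']]
def at_z(p,uv,z):
    E=np.array(p['extrinsics']);R=E[:3,:3];o=-R.T@E[:3,3]
    d=R.T@np.array([(uv[0]-p['cx'])/p['fx'],(uv[1]-p['cy'])/p['fy'],1])
    return o+d*(z-o[2])/d[2]
E
python3 - <<'E'
from h import *
a=shot('top','top0.png');b=shot('side','side0.png')
for n,p in(('top',a),('side',b)):
    E=np.array(p['extrinsics']);print(n,'cam',(-E[:3,:3].T@E[:3,3]).round(),'fwd',E[2,:3].round(2),p['fx'])
    for k in ['jig','upper_bush','lower_bush','push_face','carriage','rack','pin','pin_head','short_pin','stub_pin','offcut','offcut2','hammer','brush','spray']:
        try:
            r=manip.search_frame(p,k)
            print(k,[(round(d['conf'],2),np.round(d['location']).tolist(),proj(p,d['location'])[0].round().tolist()) for d in r])
        except Exception as e: print(k,e)
print(manip.read_state())
E
```

```text
pics
top cam [ 504.  -10. 1333.] fwd [ 0.05  0.   -1.  ] 489.04407459423356
jig [(0.71, [587.0, -175.0, 59.0], [350.0, 189.0])]
upper_bush [(0.66, [580.0, -175.0, 57.0], [350.0, 192.0]), (0.58, [534.0, -166.0, 57.0], [347.0, 210.0]), (0.56, [760.0, 21.0, 43.0], [275.0, 125.0])]
lower_bush [(0.87, [533.0, -162.0, 60.0], [345.0, 210.0]), (0.57, [637.0, 174.0, 123.0], [213.0, 168.0]), (0.29, [632.0, 107.0, 158.0], [238.0, 168.0])]
push_face [(0.77, [535.0, -166.0, 61.0], [347.0, 209.0]), (0.36, [634.0, 104.0, 159.0], [239.0, 167.0])]
carriage [(0.71, [538.0, -166.0, 59.0], [347.0, 208.0])]
rack [(0.75, [636.0, 158.0, 41.0], [223.0, 171.0])]
pin [(0.65, [725.0, 102.0, 151.0], [241.0, 130.0]), (0.53, [554.0, 115.0, 151.0], [235.0, 200.0])]
pin_head [(0.7, [729.0, 102.0, 151.0], [241.0, 129.0]), (0.47, [558.0, 120.0, 150.0], [233.0, 199.0]), (0.45, [562.0, 54.0, 146.0], [261.0, 197.0]), (0.22, [539.0, -166.0, 59.0], [347.0, 208.0])]
short_pin [(0.65, [680.0, 388.0, 117.0], [128.0, 151.0]), (0.59, [639.0, 177.0, 122.0], [212.0, 167.0]), (0.55, [584.0, -178.0, 60.0], [351.0, 190.0])]
stub_pi
[... 2053 characters left out ...]
[540.0, -150.0, 56.0], [294.0, 196.0])]
{'clock': 1.6, 'joints': array([-1.27961815e+00,  2.99925676e-01,  1.52099899e+00,  9.28572348e-06,
        1.32072335e+00, -6.66444754e-02]), 'qd': array([-0.00052299, -0.00065966,  0.0019245 ,  0.00104686,  0.00096687,
        0.00089511]), 'effort': array([-1.66529207e-03, -5.31657672e+01, -3.52919984e+01,  7.08144391e-02,
        2.13057501e-02, -1.10900064e-05]), 'eef_pos': array([ 192.6016413 , -515.15735633,  205.43191787]), 'eef_rot': array([-3.14153801e+00, -1.26640838e-05,  3.57820353e-01]), 'wrist_force': array([ 0.45346853, -0.28247981, -0.1105305 ]), 'moment': array([-0.02560217,  0.00036699,  0.08113888]), 'finger_gap': 94.06092282941624}
```

Run:
```python
import cv2,numpy as np
a=cv2.imread('pics/top0.png');b=cv2.imread('pics/side0.png')
# top crop rows 100:250 cols 170:400 ; x3.4
A=cv2.resize(a[100:240,175:395],None,fx=3.5,fy=3.5,interpolation=3)
cv2.imwrite('pics/c_top.png',A)
B=cv2.resize(b[150:310,190:370],None,fx=3.7,fy=3.7,interpolation=3)
cv2.imwrite('pics/c_side.png',B)
```

```text
(no output)
```

View pics/c_top.png

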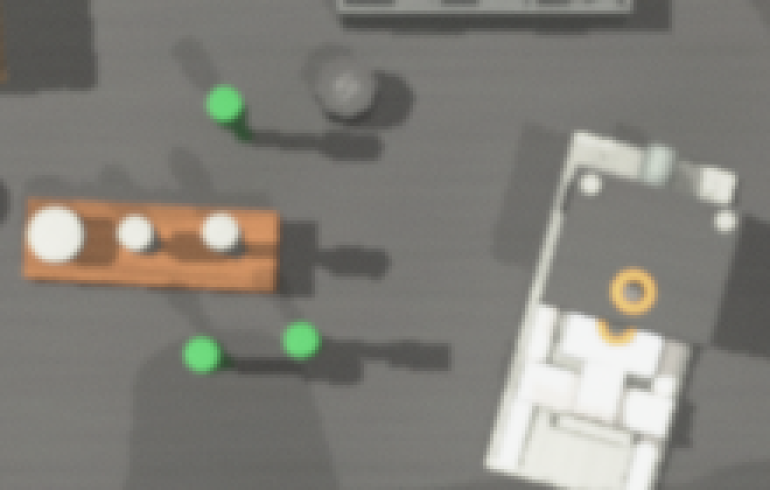

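View pics/c_side.png

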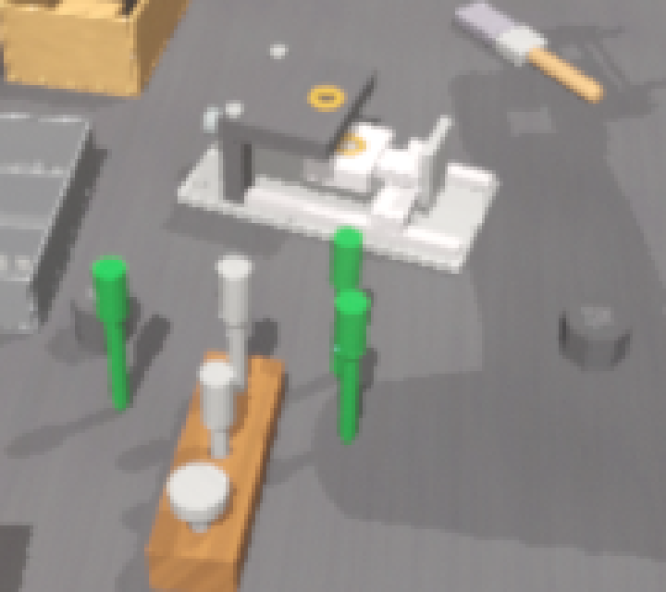

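Top crop: upper bush is at (633,292) and the lower bush peeks out at (616,330). The grey pins stand in the rack: disc-head stub (55,235), short pin (136,232), long pin (221,232). The candidates for "longest pin" are the grey one at full-image px (238,166) and three free-standing green look-alikes at (239,130), (232,201) and (261,197). The side crop confirms that the grey pin at (235,265) has the longest shank. I choose that one, then measure it and the jig.

```bash
cat > m.py <<'E'
from h import *
def cent(p,box,f):
    r0,r1,c0,c1=box; im=p['pixels'][r0:r1,c0:c1].astype(float)
    w=f(cv2.cvtColor(p['pixels'],cv2.COLOR_RGB2HSV)[r0:r1,c0:c1].astype(int),im)
    n,l,s,c=cv2.connectedComponentsWithStats(w.astype(np.uint8))
    return [( (c[i]+[c0,r0]).round(2).tolist(),s[i].tolist()) for i in range(1,n) if s[i,4]>8]
def tri(p,uv,q,vw):
    def ray(p,uv):
        E=np.array(p['extrinsics']);R=E[:3,:3];d=R.T@np.array([(uv[0]-p['cx'])/p['fx'],(uv[1]-p['cy'])/p['fy'],1])
        return -R.T@E[:3,3],d/np.linalg.norm(d)
    o1,d1=ray(p,uv);o2,d2=ray(q,vw)
    t=np.linalg.lstsq(np.c_[d1,-d2],o2-o1,rcond=None)[0]
    a=o1+d1*t[0];b=o2+d2*t[1];return (a+b)/2,np.linalg.norm(a-b)
E
python3 - <<'E'
from m import *
a=shot('top');b=shot('side')
org=lambda h,i:(h[...,0]>10)&(h[...,0]<30)&(h[...,1]>110)&(h[...,2]>120)
ta=cent(a,(165,215,325,380),org);sb=cent(b,(165,200,265,300),org)
print('top org',ta);print('side org',sb)
wht=lambda h,i:(h[...,1]<50)&(h[...,2]>135)
tp=cent(a,(155,180,225,250),wht);sp=cent(b,(215,240,240,262),wht)
print('top pin',tp,'side pin',sp)
for c,_ in ta: print('bush@108',at_z(a,c,108).round(1),'@63',at_z(a,c,63).round(1))
for c,_ in sb: print('side bush@108',at_z(b,c,108).round(1),'@63',at_z(b,c,63).round(1))
for c,_ in tp: print('pin@160',at_z(a,c,160).round(1))
print('tri',tri(a,ta[0][0],b,sb[0][0]))
# jig yaw: long edges of base plate in top (crop->full)
f=lambda x,y:(175+x/3.5,100+y/3.5)
for z,l in((12,[(575,132),(487,466)]),(105,[(590,184),(725,220)])):
    P=[at_z(a,f(*q),z) for q in l];d=P[1]-P[0];print(np.round(P,1),np.degrees(np.arctan2(d[1],d[0])))
m=manip.masks_of(a,'jig')[0]['mask'].astype(np.uint8)
c=max(cv2.findContours(m,0,1)[0],key=cv2.contourArea);r=cv2.minAreaRect(c);print(r)
P=np.array([at_z(a,q,12) for q in cv2.boxPoints(r)]);print(P.round(1))
m=manip.masks_of(a,'rack')[0]['mask'].astype(np.uint8)
c=max(cv2.findContours(m,0,1)[0],key=cv2.contourArea);print('rack',np.round([at_z(a,q,42) for q in cv2.boxPoints(cv2.minAreaRect(c))],1))
E
```

```text
top org [([355.77, 182.32], [25, 12, 12, 12, 77])]
side org [([278.0, 176.0], [9, 9, 9, 5, 38])]
top pin [([238.2, 165.86], [9, 6, 10, 11, 81])] side pin [([249.68, 227.39], [0, 0, 22, 25, 490])]
bush@108 [ 601.1 -182.7  108. ] @63 [ 604.6 -189.    63. ]
side bush@108 [ 597.3 -180.6  108. ] @63 [ 602.6 -245.4   63. ]
pin@160 [637.1 107.4 160. ]
tri (array([ 599.33471956, -182.9394518 ,  106.4681594 ]), np.float64(3.750066770983907))
[[ 730.3 -152.4   12. ]
 [ 471.6  -83.    12. ]] 164.986081515089
[[ 676.6 -153.   105. ]
 [ 650.4 -249.9  105. ]] -105.1341952199594
((351.18072509765625, 191.50384521484375), (53.93906784057617, 104.19448852539062), 15.255118370056152)
[[ 467.5  -75.8   12. ]
 [ 740.1 -151.3   12. ]
 [ 701.  -292.3   12. ]
 [ 429.3 -215.5   12. ]]
rack [[614.  269.7  42. ]
 [679.4 266.7  42. ]
 [668.4  73.8  42. ]
 [603.   77.3  42. ]]
```

```bash
python3 -m crank '[{"offset":[0.02,0.025,0],"spin":-4},{"offset":[0.045,0.06,0],"spin":-9},{"offset":[0.07,0.095,0],"spin":-14},{"offset":[0.095,0.13,0],"spin":-19},{"offset":[0.12,0.165,0],"spin":-24},{"offset":[0.145,0.2,0],"spin":-29},{"offset":[0.17,0.23,0],"spin":-33},{"offset":[0.19,0.26,0],"spin":-35.7}]' 0 20 && python3 -m crank '[{"offset":[0.02,0.027,0],"spin":0},{"offset":[0.042,0.055,0],"spin":0},{"offset":[0.06,0.08,-0.02],"spin":0},{"offset":[0.075,0.1,-0.05],"spin":0},{"offset":[0.082,0.11,-0.085],"spin":0},{"offset":[0.082,0.11,-0.115],"spin":0},{"offset":[0.082,0.11,-0.115],"spin":0},{"offset":[0.082,0.11,-0.115],"spin":0}]' 0 20
```

```text
clock: 2.47
eef_pos: [383.7, -253.4, 205.7]
eef_rot: [3.141, -0.001, -0.269]
wrist_force: [-1.0, -0.8, 0.8]
finger_gap: 44.0
clock: 3.13
eef_pos: [465.3, -143.3, 90.6]
eef_rot: [3.142, 0.001, -0.269]
wrist_force: [0.5, -0.0, 0.7]
finger_gap: 0.3
```

```bash
python3 -m crank '[{"offset":[0,-0.001,-0.015],"spin":0},{"offset":[0,-0.002,-0.03],"spin":0},{"offset":[0,-0.002,-0.03],"spin":0},{"offset":[0.004,-0.003,-0.03],"spin":0},{"offset":[0.008,-0.004,-0.03],"spin":0},{"offset":[0.012,-0.005,-0.03],"spin":0},{"offset":[0.016,-0.006,-0.03],"spin":0},{"offset":[0.02,-0.0075,-0.03],"spin":0}]' && python3 -m crank '[{"offset":[0.003,-0.001,0],"spin":0},{"offset":[0.006,-0.0015,0],"spin":0},{"offset":[0.008,-0.002,0],"spin":0},{"offset":[0.01,-0.0025,0],"spin":0},{"offset":[0.012,-0.003,0],"spin":0},{"offset":[0.014,-0.004,0],"spin":0},{"offset":[0.016,-0.0045,0],"spin":0},{"offset":[0.016,-0.0045,0],"spin":0}]'; python3 -c "
from h import *
a=shot('top','top1.png')
cv2.imwrite('pics/c1.png',cv2.resize(cv2.cvtColor(a['pixels'],cv2.COLOR_RGB2BGR)[150:250,310:410],None,fx=5,fy=5,interpolation=3))"
```

```text
clock: 3.8
eef_pos: [486.1, -151.0, 61.3]
eef_rot: [3.141, 0.0, -0.269]
wrist_force: [0.2, -0.1, -0.2]
finger_gap: 0.5
clock: 4.47
eef_pos: [501.7, -155.4, 61.2]
eef_rot: [3.142, 0.003, -0.269]
wrist_force: [-5.6, 0.8, 3.6]
finger_gap: 0.5
```

```bash
python3 -m crank '[{"offset":[0.002,-0.0005,0],"spin":0},{"offset":[0.004,-0.001,0],"spin":0},{"offset":[0.006,-0.0015,0],"spin":0},{"offset":[0.008,-0.002,0],"spin":0},{"offset":[0.01,-0.0025,0],"spin":0},{"offset":[0.012,-0.003,0],"spin":0},{"offset":[0.0135,-0.0035,0],"spin":0},{"offset":[0.0135,-0.0035,0],"spin":0}]' && python3 -m crank '[{"offset":[0.001,0,0],"spin":0},{"offset":[0.002,-0.0005,0],"spin":0},{"offset":[0.003,-0.001,0],"spin":0},{"offset":[0.004,-0.001,0],"spin":0},{"offset":[0.005,-0.0015,0],"spin":0},{"offset":[0.006,-0.0015,0],"spin":0},{"offset":[0.006,-0.0015,0],"spin":0},{"offset":[0.006,-0.0015,0],"spin":0}]'
```

```text
clock: 5.18
eef_pos: [509.1, -157.4, 61.3]
eef_rot: [3.142, 0.02, -0.269]
wrist_force: [-57.7, 13.6, 42.7]
finger_gap: 0.4
clock: 5.85
eef_pos: [508.7, -157.1, 61.5]
eef_rot: [-3.141, 0.037, -0.268]
wrist_force: [-60.4, 15.0, 44.6]
finger_gap: 0.5
```

View pics/c1.png

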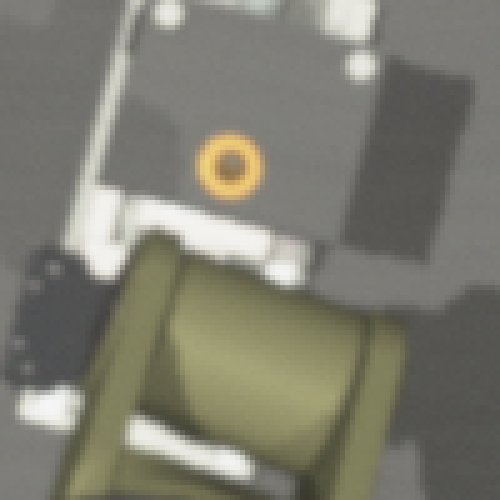

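```bash
python3 -m crank '[{"offset":[-0.005,0.001,0],"spin":0},{"offset":[-0.015,0.004,0],"spin":0},{"offset":[-0.03,0.008,0],"spin":0},{"offset":[-0.035,0.01,0.03],"spin":0},{"offset":[-0.035,0.01,0.07],"spin":0},{"offset":[-0.02,0.04,0.11],"spin":0},{"offset":[0,0.075,0.14],"spin":0},{"offset":[0.02,0.11,0.15],"spin":0}]' 0.55 20 ; python3 -c "
from m import *
a=shot('top','top2.png');b=shot('side','side2.png')
cv2.imwrite('pics/c2.png',np.hstack([cv2.resize(cv2.cvtColor(p['pixels'],cv2.COLOR_RGB2BGR)[r:r+90,c:c+90],(390,390),interpolation=3) for p,r,c in((a,155,310),(b,150,245))]))
print(manip.read_state()['wrist_force'])"
```

```text
clock: 6.52
eef_pos: [521.7, -61.1, 208.9]
eef_rot: [-3.141, 0.033, -0.27]
wrist_force: [1.1, -0.2, -0.2]
finger_gap: 49.3
[-0.27410295 -0.18737215 -0.87520272]
```

View pics/c2.png

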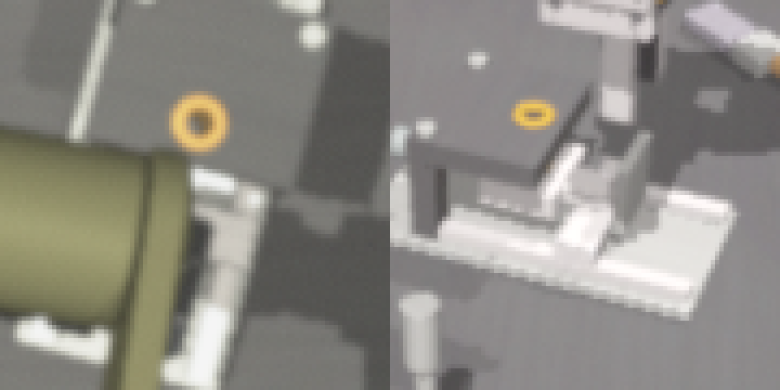

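```bash
python3 -m crank '[{"offset":[0.015,0.025,0],"spin":0},{"offset":[0.037,0.055,0],"spin":0},{"offset":[0.06,0.087,0],"spin":0},{"offset":[0.082,0.12,0],"spin":0},{"offset":[0.1,0.148,0],"spin":0},{"offset":[0.112,0.165,0],"spin":0},{"offset":[0.115,0.168,0],"spin":0},{"offset":[0.115,0.168,-0.02],"spin":0}]' 0.55 20 ; python3 -c "
from m import *
s=manip.read_state();print(s['eef_pos'],s['eef_rot'],s['joints'])
a=shot('top','top3.png');b=shot('side','side3.png')
print(proj(b,s['eef_pos']),proj(b,[637,107,160]))
cv2.imwrite('pics/c3.png',cv2.resize(cv2.cvtColor(b['pixels'],cv2.COLOR_RGB2BGR)[170:270,200:300],(600,600),interpolation=3))"
```

```text
clock: 7.28
eef_pos: [639.9, 110.8, 190.5]
eef_rot: [-3.139, 0.027, -0.263]
wrist_force: [1.0, -0.2, 0.1]
finger_gap: 51.5
[639.89464963 110.78712505 190.54787637] [-3.13868175  0.02746954 -0.26302617] [0.109738   0.55126527 1.20213163 0.01287471 1.41273268 1.9414179 ]
[[251.00139219 213.15515987]] [[252.64088952 221.29820251]]
```

View pics/c3.png

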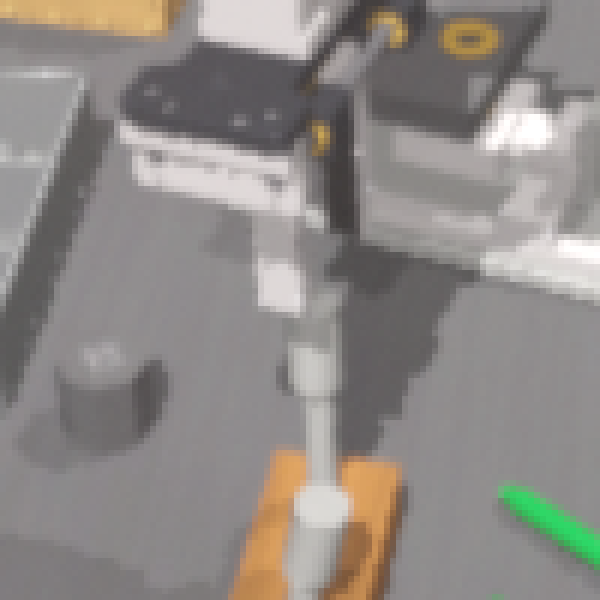

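View pics/side3.png

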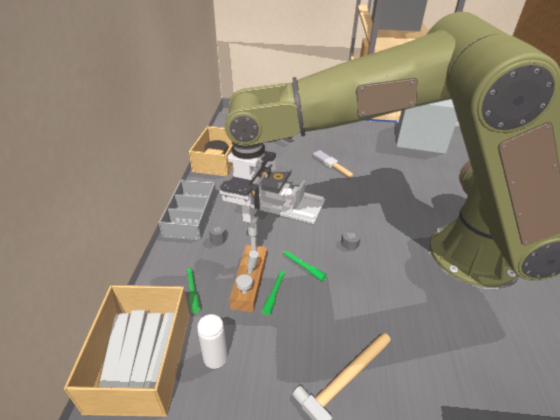

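Run:
```python
import cv2,numpy as np
L=[]
for n in ['top0','top1','top2','top3','side0','side2','side3']:
    im=cv2.imread(f'pics/{n}.png');h=cv2.cvtColor(im,cv2.COLOR_BGR2HSV)
    m=((h[...,0]>45)&(h[...,0]<80)&(h[...,1]>120)&(h[...,2]>70)).astype(np.uint8)
    k,_,s,c=cv2.connectedComponentsWithStats(m);print(n,[s[i].tolist() for i in range(1,k) if s[i,4]>8])
```

```text
top0 [[236, 126, 8, 9, 52], [258, 193, 8, 8, 49], [229, 197, 9, 8, 53]]
top1 [[196, 108, 32, 13, 102], [177, 121, 16, 8, 69], [182, 189, 53, 14, 214], [226, 203, 36, 43, 217]]
top2 [[196, 108, 32, 13, 105], [178, 122, 15, 7, 70], [182, 189, 53, 14, 203], [226, 203, 36, 43, 215]]
top3 [[196, 108, 32, 13, 95], [178, 123, 7, 6, 29], [182, 189, 7, 7, 39]]
side0 [[280, 212, 10, 57, 362], [215, 220, 10, 41, 225]]
side2 [[284, 251, 42, 30, 273], [187, 268, 13, 45, 261], [262, 270, 22, 45, 287]]
side3 [[284, 251, 42, 30, 273], [187, 268, 13, 45, 243], [262, 270, 22, 45, 286]]
```

```bash
python3 -m crank '[{"offset":[-0.003,-0.004,0],"spin":0},{"offset":[-0.003,-0.004,-0.01],"spin":0},{"offset":[-0.003,-0.004,-0.025],"spin":0},{"offset":[-0.003,-0.004,-0.04],"spin":0},{"offset":[-0.003,-0.004,-0.055],"spin":0},{"offset":[-0.003,-0.004,-0.068],"spin":0},{"offset":[-0.003,-0.004,-0.072],"spin":0},{"offset":[-0.003,-0.004,-0.072],"spin":0}]' 0.55 20 ; python3 -c "
from m import *
s=manip.read_state();print(s['eef_pos'],s['wrist_force'])
b=shot('side','side4.png')
print(proj(b,s['eef_pos']))
cv2.imwrite('pics/c4.png',cv2.resize(cv2.cvtColor(b['pixels'],cv2.COLOR_RGB2BGR)[190:290,200:300],(600,600),interpolation=3))"
```

```text
clock: 8.05
eef_pos: [633.7, 104.8, 112.1]
eef_rot: [3.14, 0.038, -0.265]
wrist_force: [0.6, -0.0, 0.0]
finger_gap: 51.4
[633.68640184 104.83489872 112.08156425] [ 0.64800329 -0.00826187  0.03483443]
[[254.4164187  234.29286691]]
```

View pics/c4.png

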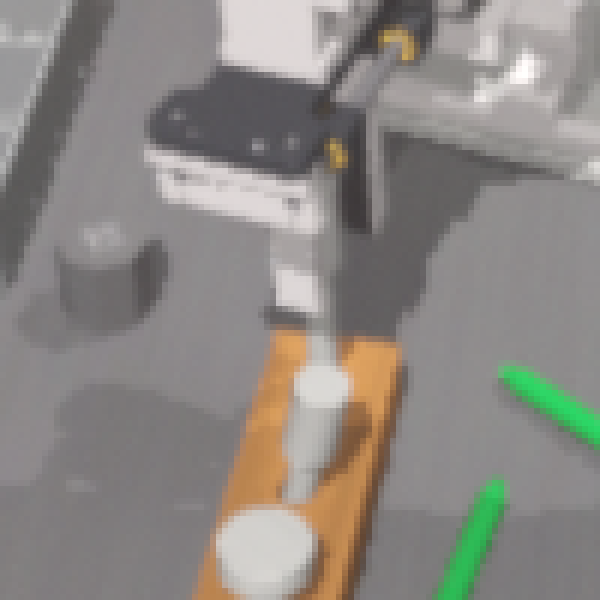

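```bash
python3 -m crank '[{"offset":[0.002,0.001,0.003],"spin":0},{"offset":[0.004,0.002,0.005],"spin":0},{"offset":[0.004,0.002,0.005],"spin":0},{"offset":[0.004,0.002,0.005],"spin":0},{"offset":[0.004,0.002,0.005],"spin":0},{"offset":[0.004,0.002,0.005],"spin":0},{"offset":[0.004,0.002,0.005],"spin":0},{"offset":[0.004,0.002,0.005],"spin":0}]' 0.55 20 && python3 -m crank '[{"offset":[0,0,0],"spin":0},{"offset":[0,0,0],"spin":0},{"offset":[0,0,0],"spin":0},{"offset":[0,0,0],"spin":0},{"offset":[0,0,0],"spin":0},{"offset":[0,0,0],"spin":0},{"offset":[0,0,0],"spin":0},{"offset":[0,0,0],"spin":0}]' 0.1 40
```

```text
clock: 8.77
eef_pos: [638.1, 107.0, 118.1]
eef_rot: [3.141, 0.037, -0.265]
wrist_force: [-0.3, -0.1, 0.3]
finger_gap: 51.9
clock: 9.43
eef_pos: [638.0, 107.0, 118.1]
eef_rot: [3.141, 0.037, -0.265]
wrist_force: [-1.4, 0.2, 0.3]
finger_gap: 22.1
```

```bash
python3 -m crank '[{"offset":[0,0,0.01],"spin":0},{"offset":[0,0,0.022],"spin":0},{"offset":[0,0,0.036],"spin":0},{"offset":[0,0,0.055],"spin":0},{"offset":[0,0,0.08],"spin":0},{"offset":[0,0,0.105],"spin":0},{"offset":[0,0,0.125],"spin":0},{"offset":[0,0,0.13],"spin":0}]'; python3 -c "
from m import *
s=manip.read_state();print(s['eef_pos'],s['wrist_force'],s['joints'])"
```

```text
clock: 10.1
eef_pos: [638.9, 107.1, 253.2]
eef_rot: [-3.14, 0.031, -0.265]
wrist_force: [-1.2, 0.6, -1.6]
finger_gap: 22.2
[638.8945685  107.06635842 253.21445106] [-1.15896818  0.56938061 -1.56815513] [0.10428821 0.51725006 1.11023096 0.01248043 1.5424184  1.9395428 ]
```

```bash
python3 -m crank '[{"offset":[-0.001,-0.01,0],"spin":0},{"offset":[-0.003,-0.025,0],"spin":0},{"offset":[-0.006,-0.045,0],"spin":0},{"offset":[-0.009,-0.07,0],"spin":0},{"offset":[-0.013,-0.1,0],"spin":0},{"offset":[-0.017,-0.13,0],"spin":0},{"offset":[-0.021,-0.16,0],"spin":0},{"offset":[-0.025,-0.19,0],"spin":0}]' && python3 -m crank '[{"offset":[-0.003,-0.02,0],"spin":0},{"offset":[-0.006,-0.042,0],"spin":0},{"offset":[-0.009,-0.062,0],"spin":0},{"offset":[-0.011,-0.08,0],"spin":0},{"offset":[-0.013,-0.092,0],"spin":0},{"offset":[-0.013,-0.098,0],"spin":0},{"offset":[-0.013,-0.1,0],"spin":0},{"offset":[-0.013,-0.1,0],"spin":0}]'; python3 -c "
from m import *
s=manip.read_state();print(s['eef_pos'],s['wrist_force'])
a=shot('top','top5.png');b=shot('side','side5.png')
cv2.imwrite('pics/c5.png',np.hstack([cv2.resize(cv2.cvtColor(p['pixels'],cv2.COLOR_RGB2BGR)[r:r+80,c:c+70],(392,448),interpolation=3) for p,r,c in((a,150,320),(b,120,245))]))"
```

```text
clock: 10.77
eef_pos: [612.6, -85.6, 251.7]
eef_rot: [-3.141, 0.033, -0.266]
wrist_force: [1.1, -0.0, -2.6]
finger_gap: 22.2
clock: 11.43
eef_pos: [599.4, -185.8, 251.3]
eef_rot: [-3.14, 0.034, -0.266]
wrist_force: [-0.6, -0.1, -2.7]
finger_gap: 22.5
[ 599.41935922 -185.78480455  251.26939868] [-0.57600276 -0.07949545 -2.74199298]
```

View pics/c5.png

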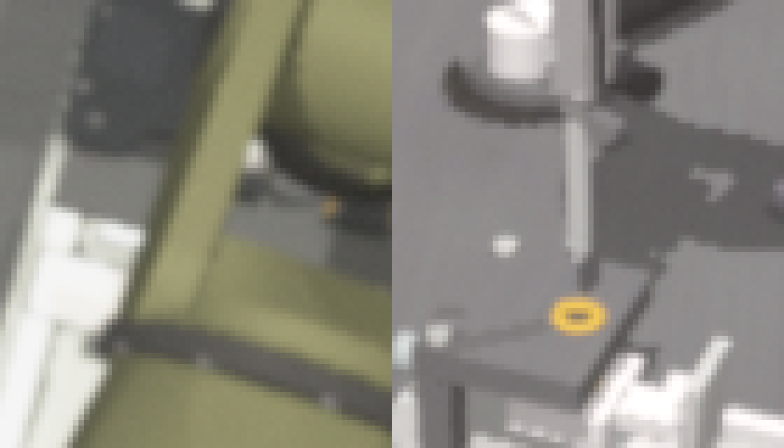

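Run:
```python
from m import *
b=shot('side');g=cv2.cvtColor(b['pixels'],cv2.COLOR_RGB2GRAY).astype(int)
for r in range(142,172,2): print(r,g[r,268:290])
org=lambda h,i:(h[...,0]>10)&(h[...,0]<30)&(h[...,1]>110)&(h[...,2]>120)
c=cent(b,(165,200,265,300),org);print(c)
P=at_z(b,c[0][0],108);print('bush side',P)
T=manip.read_state()['eef_pos']
for z in (143.2,155,200): print(z,proj(b,[T[0],T[1],z]), 'over bush',proj(b,[P[0],P[1],z]))
```

```text
142 [119 113 108 122 127 127 125 133 170 182 160 135 127 127 128 132 134 128
 110  99  97  98]
144 [138 140 139 140 140 139 140 150 175 187 182 156 131 125 125 123 116  94
  85  92  95  97]
146 [139 139 139 139 139 140 139 147 174 187 184 163 143 130 106  90  86  88
  94  96  98  97]
148 [137 138 138 139 139 139 139 142 174 187 184 168 141 113  99  97  97  97
  97  96  97  97]
150 [139 137 139 138 139 139 138 140 172 186 184 168 126  99  97  97  97  97
  97  98  98  97]
152 [139 138 139 139 140 139 136 130 168 187 185 169 128  99  96  97  96  99
  98  96  98  98]
154 [139 140 139 139 140 139 136 124 166 186 186 171 129  99  95  97  98  97
  98  96  97  97]
156 [139 140 140 139 140 138 138 138 168 187 186 172 131 102  96  97  97  97
  97  97  97  98]
158 [140 140 139 140 140 139 137 132 166 186 186 173 132 102  99  99  97  99
  97  97  98  97]
160 [141 141 140 139 139 140 140 142 168 185 186 174 133 102  98  98  99  98
  98  98  98  97]
162 [144 141 140 139 140 139 140 145 164 185 186 174 135 105  98  99  98  99
  99  99  99  98]
164 [138 141 140 140 140 140 140 141 150 176 183 171 130 102  99  99  99  99
  99  99 100  98]
166 [140 139 139 138 140 140 141 140 139 146 148 122  99  99 112 115 112 107
 105 101 100 101]
168 [139 139 139 139 140 140 141 140 138 134 111  97  96 102 129 138 138 137
 136 137 132 130]
170 [138 140 140 139 142 140 139 138 137 122 104  97  99 112 132 139 138 139
 140 139 138 133]
[([278.0, 176.0], [9, 9, 9, 5, 38])]
bush side [ 597.26811962 -180.58774149  108.        ]
143.2 [[277.56412921 166.14358975]] over bush [[278.1988242  166.91547981]]
155 [[277.62833031 163.02756138]] over bush [[278.26710829 163.79549599]]
200 [[277.88056646 150.78516963]] over bush [[278.53540843 151.53653518]]
```

```bash
python3 -m crank '[{"offset":[0.001,0.001,-0.005],"spin":0},{"offset":[0.002,0.002,-0.012],"spin":0},{"offset":[0.002,0.003,-0.02],"spin":0},{"offset":[0.002,0.003,-0.026],"spin":0},{"offset":[0.002,0.003,-0.028],"spin":0},{"offset":[0.002,0.003,-0.028],"spin":0},{"offset":[0.002,0.003,-0.028],"spin":0},{"offset":[0.002,0.003,-0.028],"spin":0}]'; python3 -c "
from m import *
s=manip.read_state();print(s['eef_pos'],s['wrist_force'],s['moment'])
b=shot('side','side6.png')
im=b['pixels'][165:183,268:290].astype(int);print((im[...,0]-im[...,2]))
print(im.sum(2)//3)
print(proj(b,[s['eef_pos'][0],s['eef_pos'][1],s['eef_pos'][2]-108.1]))"
```

```text
clock: 12.25
eef_pos: [601.8, -181.9, 224.0]
eef_rot: [-3.14, 0.033, -0.265]
wrist_force: [-0.2, -0.1, -2.3]
finger_gap: 22.2
[ 601.83814997 -181.92924912  224.03407257] [-0.18178263 -0.07245143 -2.27255293] [0.0597161  0.02730444 0.0307007 ]
[[  3   2   3   3   3   4   4   5   5   5   5   5   2   4   4   3   3   4
    3   3   2   3]
 [  2   2   3   1   2   3   4   5   5   5   5   3   3   2   2   4   2   2
    2   2   3   2]
 [  3   1   2   3   3   3   4   5   6   5   5   4   3   3   2   2   2   1
    2   1   2   2]
 [  2   2   2   2   3   2   2   5   5   5   5   5   3   1   2   2   0   0
    0   1   1   1]
 [  3   2   3   3   2   2   1   3   6   6   6   5   3   2   3   3   0   1
    2   3   2   0]
 [  1   2   3   3   2   2   2   2   4   6   5   4   2   3   4   2   1   2
    3   1   0   1]
 [  2   3   2   3   1   2   1   3   5   6   5   5   2   4   3   2   1   3
    2   1  -1   1]
 [  3   3   3   1   1   2   2   8   8   6   6   8   9   6   3   2   2   3
    3   0   0   1]
 [  4   4   1   2   2   5  28  55  31  12  19  45  52  32  13   5   3   3
    3   1   1   3]
 [  3   3   2   1   
[... 1822 characters left out ...]
  133 109  90  96]
 [141 141 137 137 139 154 164 157 137 113 107 130 157 176 172 156 143 138
  117  95  93 115]
 [138 136 132 128 130 147 163 168 162 150 147 160 175 178 165 149 140 126
  101  90 106 132]
 [129 127 127 127 127 132 149 170 177 177 177 179 176 166 148 141 134 110
   91  97 122 138]
 [127 130 131 131 131 137 137 145 156 160 162 157 153 147 143 140 120  96
   89 115 134 143]
 [132 139 140 140 140 140 141 142 143 145 144 144 142 143 142 134 105  88
   93 121 138 142]
 [141 141 141 140 140 141 143 142 142 142 142 142 143 144 138 115  91  88
   95 105 126 133]
 [141 141 140 141 141 142 141 142 141 142 142 143 144 142 128 101  91 103
  113 122 122 116]]
[[276.68088654 173.65112472]]
```

```bash
python3 -m crank '[{"offset":[-0.0015,0,0],"spin":0},{"offset":[-0.003,-0.0005,0],"spin":0},{"offset":[-0.003,-0.0005,-0.003],"spin":0},{"offset":[-0.003,-0.0005,-0.006],"spin":0},{"offset":[-0.003,-0.0005,-0.009],"spin":0},{"offset":[-0.003,-0.0005,-0.012],"spin":0},{"offset":[-0.003,-0.0005,-0.014],"spin":0},{"offset":[-0.003,-0.0005,-0.014],"spin":0}]'; python3 -c "
from m import *
s=manip.read_state();print(s['eef_pos'],s['wrist_force'],s['moment'],s['eef_rot'])"
```

```text
clock: 12.97
eef_pos: [598.7, -182.3, 209.4]
eef_rot: [-3.14, 0.034, -0.265]
wrist_force: [-1.1, 0.6, -2.6]
finger_gap: 22.4
[ 598.68075666 -182.33008942  209.37423289] [-1.07437947  0.6345802  -2.62183706] [0.0293843  0.00210291 0.00522976] [-3.14038388  0.03351903 -0.26471443]
```

```bash
python3 -m crank '[{"offset":[0,0,-0.002],"spin":0},{"offset":[0,0,-0.004],"spin":0},{"offset":[0,0,-0.006],"spin":0},{"offset":[0,0,-0.008],"spin":0},{"offset":[0,0,-0.01],"spin":0},{"offset":[0,0,-0.012],"spin":0},{"offset":[0,0,-0.012],"spin":0},{"offset":[0,0,-0.012],"spin":0}]'; python3 -c "
from m import *
s=manip.read_state();print(s['moment'])"
```

```text
clock: 13.63
eef_pos: [598.6, -182.3, 197.3]
eef_rot: [-3.14, 0.034, -0.265]
wrist_force: [-0.0, 0.5, -2.3]
finger_gap: 22.5
[ 0.02054514 -0.03103643 -0.03001604]
```

```bash
python3 -m crank '[{"offset":[0,0,-0.004],"spin":0},{"offset":[0,0,-0.008],"spin":0},{"offset":[-0.001,0,-0.008],"spin":0},{"offset":[-0.002,0,-0.008],"spin":0},{"offset":[-0.003,0,-0.008],"spin":0},{"offset":[-0.004,0,-0.008],"spin":0},{"offset":[-0.0045,0,-0.008],"spin":0},{"offset":[-0.0045,0,-0.008],"spin":0}]'; python3 -c "
from m import *
s=manip.read_state();print(s['moment'])
b=shot('side','side7.png');im=b['pixels'].astype(int).sum(2)//3
for r in range(140,180,3): print(r,im[r,266:290])
for z in (195,170,150,108): print(z,proj(b,[597.3,-180.6,z]))"
```

```text
clock: 14.3
eef_pos: [594.7, -182.2, 189.5]
eef_rot: [-3.14, 0.032, -0.265]
wrist_force: [4.8, 0.4, -6.3]
finger_gap: 22.4
[ 0.09692481 -1.72226072  0.00279014]
140 [ 79  80  80  79  79  79  79  91 135 159 167 166 170 175 161 127  83  79
 133 137 113  99  99  97]
143 [137 138 138 138 137 140 139 143 162 165 164 164 164 164 156 140  98  79
 135 145 140 140 140 140]
146 [138 139 140 140 140 140 141 141 148 159 164 164 164 164 156 142  99  80
 135 142 132 112 103 102]
149 [139 141 139 139 140 141 141 141 148 159 164 164 164 163 156 141  98  81
 132 126 106  98  98  99]
152 [142 140 141 140 139 141 142 140 140 155 164 164 164 163 153 140 103  83
 117 111 100  98  99  99]
155 [141 141 141 142 141 141 141 139 130 146 174 189 174 160 156 142 115 100
  97  99  97  98  98  99]
158 [141 141 141 142 142 142 141 140 138 121 124 140 141 135 118 103 100  98
  99  99  98 100  99  98]
161 [150 145 143 142 140 141 141 141 140 134 176 189 187 176 139 107  99 101
 100  99  98  99  99 101]
164 [196 147 107 104 108 111 120 124 130 140 171 185 188 177 138 107 100 100
 101  99 100 100  98 100]
167 [141 125 116 113 114 114 105 101 101 105 140 177 187 177 139 105  97  99
  98 100 110 115 114 111]
170 [142 140 140 140 142 142 142 142 142 140 153 178 186 176 138 108 112 114
 114 118 133 140 140 136]
173 [128 130 130 138 142 143 141 142 150 161 163 180 187 177 144 140 143 143
 142 142 141 136 117  96]
176 [137 137 139 140 141 138 140 154 165 159 159 175 182 179 172 179 172 156
 145 138 120  96  88  94]
179 [127 127 128 127 131 132 132 133 136 145 157 162 162 159 153 148 145 140
 121  96  90  93 104 134]
195 [[278.49512511 152.92491987]]
170 [[278.34542537 159.7708229 ]]
150 [[278.22846725 165.11942235]]
108 [[277.99060256 175.99718686]]
```

```bash
python3 -m crank '[{"offset":[-0.001,0,0],"spin":0},{"offset":[-0.002,0,0],"spin":0},{"offset":[-0.003,0,0],"spin":0},{"offset":[-0.004,0,0],"spin":0},{"offset":[-0.004,0,0],"spin":0},{"offset":[-0.004,0,0],"spin":0},{"offset":[-0.004,0,0],"spin":0},{"offset":[-0.004,0,0],"spin":0}]'; python3 -c "
from m import *
s=manip.read_state();print(s['moment'])
b=shot('side','side8.png');im=b['pixels'].astype(int).sum(2)//3
for r in range(160,180,3): print(r,im[r,266:290])"
```

```text
clock: 15.02
eef_pos: [591.3, -181.8, 189.9]
eef_rot: [-3.139, 0.03, -0.264]
wrist_force: [6.1, 2.0, -5.4]
finger_gap: 22.1
[ 0.39539417 -1.66039388 -0.04747428]
160 [143 142 142 142 141 141 141 140 141 140 128 164 175 165 148 117 101 101
 100  98  99  97  99  99]
163 [215 173 133 129 132 133 136 137 140 142 141 172 189 185 159 121 102 100
 100  99 100 100 100 100]
166 [144 140 123 107 101 100  98  98  99 102 122 171 187 183 155 116 101 101
 100  99 100 101 101 101]
169 [141 141 141 140 142 141 140 141 139 137 137 174 188 182 153 116 101 100
 102  99 104 129 139 137]
172 [136 137 136 138 141 142 142 140 141 143 148 178 188 180 151 126 135 140
 141 141 141 140 132 110]
175 [132 137 140 142 142 141 142 150 170 169 165 180 187 179 162 176 171 154
 143 142 135 110  91  88]
178 [127 127 127 128 130 128 128 130 149 171 178 182 181 183 178 166 149 142
 135 110  92  88  94 101]
```

```bash
python3 -m crank '[{"offset":[0.001,0.0005,0],"spin":0},{"offset":[0.0015,0.0005,0],"spin":0},{"offset":[0.0015,0.0005,-0.003],"spin":0},{"offset":[0.0015,0.0005,-0.006],"spin":0},{"offset":[0.0015,0.0005,-0.009],"spin":0},{"offset":[0.0015,0.0005,-0.012],"spin":0},{"offset":[0.0015,0.0005,-0.014],"spin":0},{"offset":[0.0015,0.0005,-0.014],"spin":0}]'; python3 -c "
from m import *
s=manip.read_state();print(s['moment'])
b=shot('side','side9.png');im=b['pixels'].astype(int).sum(2)//3
for r in range(160,180,3): print(r,im[r,266:290])"
```

```text
clock: 15.73
eef_pos: [592.6, -181.3, 175.2]
eef_rot: [-3.139, 0.031, -0.264]
wrist_force: [1.8, 0.2, -4.2]
finger_gap: 22.2
[-0.16285512 -0.40380363 -0.00822969]
160 [144 142 143 142 141 141 141 141 140 127 132 140 146 152 182 162 121 102
 101 100 100  99  99 100]
163 [215 174 137 132 132 134 137 139 139 127 126 148 158 149 125 107 101 102
 101 100 101  99 101 100]
166 [141 118 102  98  98  98  98 100  99 104 135 176 187 180 143 107 100 101
 101 101 100 102 102 101]
169 [143 140 138 137 124 116 115 107 102 104 136 176 187 180 143 108  99 100
  99  99 104 132 140 138]
172 [128 128 129 135 138 139 141 141 142 143 152 178 187 179 142 119 115 115
 115 119 133 137 134 111]
175 [131 138 141 141 141 141 142 150 171 170 167 180 186 178 168 177 172 155
 144 142 134 111  93  88]
178 [127 127 128 127 128 128 128 130 148 171 180 181 182 182 178 167 149 143
 136 110  92  90  93 102]
```

```bash
python3 -m crank '[{"offset":[0.0005,0,0],"spin":0},{"offset":[0.0005,0,-0.002],"spin":0},{"offset":[0.0005,0,-0.004],"spin":0},{"offset":[0.0005,0,-0.006],"spin":0},{"offset":[0.0005,0,-0.008],"spin":0},{"offset":[0.0005,0,-0.01],"spin":0},{"offset":[0.0005,0,-0.012],"spin":0},{"offset":[0.0005,0,-0.012],"spin":0}]'; python3 -c "
from m import *
s=manip.read_state();print(s['moment'])
b=shot('side','side10.png')
cv2.imwrite('pics/c10.png',cv2.resize(cv2.cvtColor(b['pixels'],cv2.COLOR_RGB2BGR)[145:215,245:345],(800,560),interpolation=3))"
```

```text
clock: 16.45
eef_pos: [593.0, -181.2, 162.9]
eef_rot: [-3.139, 0.031, -0.264]
wrist_force: [-0.0, -0.6, -1.9]
finger_gap: 22.1
[ 0.07225908  0.03584461 -0.01800986]
```

View pics/c10.png

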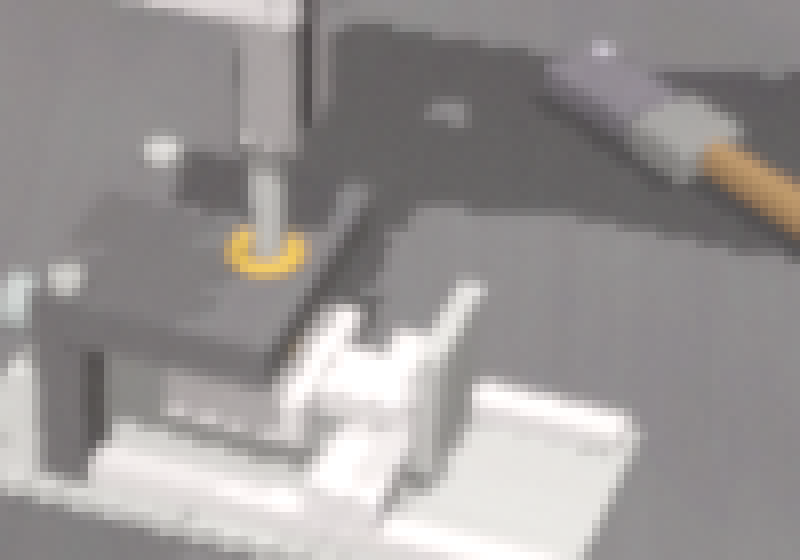

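The side view shows the pin upright in the upper bush, with the ring at px (267,252) in the crop. The wrist force is near zero, so I keep lowering.

```bash
python3 -m crank '[{"offset":[0,0,-0.002],"spin":0},{"offset":[0,0,-0.004],"spin":0},{"offset":[0,0,-0.006],"spin":0},{"offset":[0,0,-0.008],"spin":0},{"offset":[0,0,-0.01],"spin":0},{"offset":[0,0,-0.012],"spin":0},{"offset":[0,0,-0.012],"spin":0},{"offset":[0,0,-0.012],"spin":0}]'; python3 -c "
from m import *
s=manip.read_state();print(s['moment'])"
```

```text
clock: 17.17
eef_pos: [593.1, -181.3, 151.1]
eef_rot: [-3.139, 0.031, -0.264]
wrist_force: [-0.1, 0.2, -3.1]
finger_gap: 22.0
[-0.04327011 -0.17328883  0.036358  ]
```

```bash
python3 -m crank '[{"offset":[0,0,-0.002],"spin":0},{"offset":[0,0,-0.005],"spin":0},{"offset":[0,0,-0.008],"spin":0},{"offset":[0,0,-0.011],"spin":0},{"offset":[0,0,-0.014],"spin":0},{"offset":[0,0,-0.0165],"spin":0},{"offset":[0,0,-0.0165],"spin":0},{"offset":[0,0,-0.0165],"spin":0}]'; python3 -c "
from m import *
s=manip.read_state();print(s['moment'])
a=shot('top','top11.png');b=shot('side','side11.png')
cv2.imwrite('pics/c11.png',cv2.resize(cv2.cvtColor(b['pixels'],cv2.COLOR_RGB2BGR)[130:230,230:340],(770,600),interpolation=3))
print(proj(b,[600,-182,132]),proj(b,[600,-182,108]),proj(b,[600,-182,27]))"
```

```text
clock: 17.83
eef_pos: [593.0, -181.2, 134.3]
eef_rot: [-3.139, 0.031, -0.264]
wrist_force: [0.9, -0.3, -3.9]
finger_gap: 22.5
[-0.10022674 -0.22945255 -0.00638235]
[[277.3308194  169.54042311]] [[277.20598077 175.69621492]] [[276.80624646 195.4071108 ]]
```

View pics/c11.png

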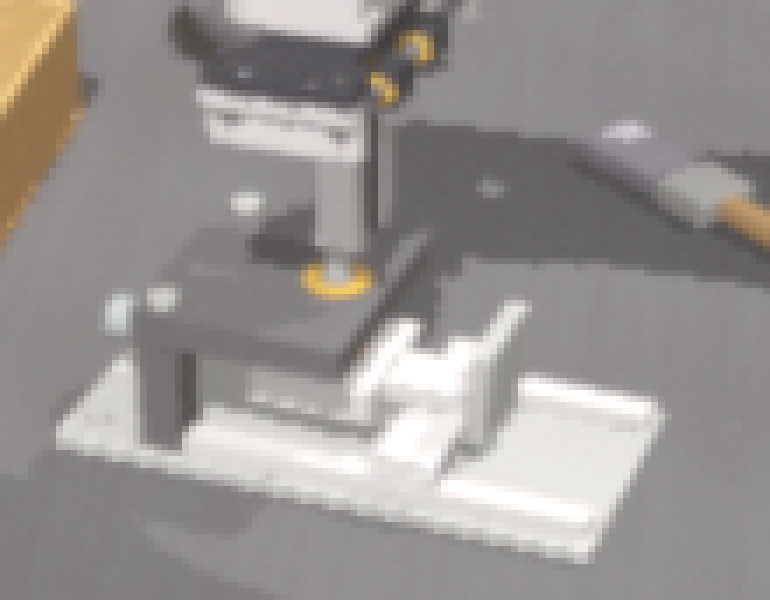

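Run:
```python
from m import *
b=shot('side');B=np.array([597.3,-180.6]);t=np.radians(-15.1);R=np.array([[np.cos(t),-np.sin(t)],[np.sin(t),np.cos(t)]])
for x in (-115,-88,-85): print(x,[proj(b,[*(B+R@[x,y]),94])[0].round(1).tolist() for y in (-28,28)])
print(manip.read_state()['wrist_force'],manip.read_state()['finger_gap'])
print(manip.sign_off())
```

```text
-115 [[314.0, 182.6], [309.0, 192.2]]
-88 [[306.1, 180.8], [300.9, 190.3]]
-85 [[305.2, 180.6], [299.9, 190.1]]
[ 0.74494229 -0.6582581  -2.93327049] 22.252341261316438
the job is handed in; nothing more can be done
None
```

I pushed the carriage home, took the longest grey pin from the rack and passed it nose first through both bushes. I handed the job in at about 18 s with the pin still gripped upright.

**Carriage:** The push force rose sharply, to about 62 N horizontally, where the stop was expected. In the last picture the push-plate corner is at about px (304.6, 180.4). Fully home predicts (305.2, 180.6), so it is home to within about 3 mm.

**Pin:** The nose is at about z = 26 mm by the arm's own position. That is 14 mm below the lower bush and 14 mm above the base plate. Going through the lower bush the wrist felt little more than the pin's weight (about 3 to 4 N), so nothing jammed. I could not see the nose directly in either camera.

What disagreed or went less cleanly:
- **Tilted gripper:** Pushing the carriage left the gripper tilted about 1.8°, and the pin was first gripped with that tilt. I straightened it against the upper bush, and it looked vertical in the side view. The gripper itself is still tilted.
- **Camera mismatch:** The two cameras differed by about 3 mm on the bush position. I relied on the pin-to-bush offset in the side view and on the contact force.
- **Fallen green pins:** All three green look-alikes toppled between the first pictures and about 4.5 s. The arm was then working only at the jig, well away from them, and felt no contact. I believe they fell on their own, and I left them where they lay.

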